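# Clamp the cat figure in the jig

### The arm

A 6-joint arm with a two-finger parallel gripper is mounted at the origin on the work surface. World frame = base frame: x ahead of the robot, y to its left, z up, the work surface at z = 0. Lengths are in m, angles in rad, forces in N, time in s.
With the tool pointing down it reaches from about 0.35 to 0.925 m from the base axis. Payload 6.4 kg.
Tool frame: the origin (TCP) lies midway between the tips of the shut fingers; the grasp point (between the pads) lies 19 mm behind it; z points along the fingers, y is the line along which they close (so a half turn about z gives the same grasp; the last joint's range is limited). The gripper opens to 94 mm and grips with 3 to 60 N. Pads are 16 mm wide; open, the fingers measure 119 mm over their backs; the gripper's body (75 mm by 177 mm) begins 78 mm behind the grasp point.
Start: joints at [-1.277, 0.245, 1.558, -0, 1.339, -0.174], TCP at [0.293, -0.58, 0.205] pointing down, gripper open.
Joint ranges: [-3.13, 3.13], [-1.02, 2.26], [0.13, 2.54], [-0.95, 4.09], [0.21, 2.88], [-2.74, 2.74]. Speed limits (rad/s): [2.57, 2.57, 3.14, 3.14, 3.14, 3.14].

### API

Orientations are given as a rotation vector (axis times angle).
In Python, from station import bot gives the robot as it stands.
- The arm moves only by the tool apply_moves, never from a script. Its argument "moves" is one flat list of numbers, 5 for each row, row after row: the closure, from -1 (fully open) to 1 (shut), then the shift along the tool's x, y, z in mm, then the turn about the tool's z in rad. A call has 1 to 8 rows; each row shifts and turns the commanded pose from where the row before left it, along the tool's axes as they then stand; what a row does not reach is not made up. A row lasts 1/12 s, in which the tool goes at most 41.7 mm and 7.16 degrees, less where a joint would pass 70% of its speed; a pose out of reach is approached as far as the arm can. A call with a gripper value outside its range is refused whole. The fingers move at their own pace and stop on an object; "newtons" is the grip in N (left out, the last holds). Time passes only in rows, so rows that do not move let the fingers close. It gives the time, the measured TCP pose, the force, the opening and the grip force at its end, in the units of the state.
- bot.observe(): the state, without advancing time (a new reading comes with each control period).
- bot.read_camera(name): name is "side" or "top" or "wrist"; returns a dict with "image" (384x512x3 uint8, red, green, blue), "range_z" (384x512 float32, m along the optical axis (not along the pixel's ray), 0 where there is no reading), "mtx" (3x3 intrinsics, pixels), "cam_to_world" (4x4, takes a point from camera to world coordinates); the wrist camera has in their place "mount" (4x4, takes a point from camera to tool coordinates, whose origin is the TCP and whose axes are the flange's). Camera axes: x right, y down, z forward; pixel columns grow to the right and rows downward; lengths in m; the calibration is good to about 2 mm. A picture is of the moment at which its call begins: read the wrist's pose just before it.
- bot.sign_off(): hands the job in; it is judged then, once.
The state is a dict: "time_s": time; "joint_pos": joint angles; "joint_vel": joint speeds; "tau": joint torques, N m; "tool_pos": TCP position; "ee_rot": TCP orientation; "ft_force": force on the tool from outside, world axes, zero at the start; "torque": the same for the moment, N m; "finger_gap": finger opening in m; "grip_force": force on a finger pad.
Only numpy, scipy, OpenCV 4.12 (cv2) and the standard library are available. Lean on these libraries where they do the work, as an engineer would, in place of code of your own. Each camera call takes 0.05 s, during which the arm holds its last target. There are 200 camera calls.

### The job

Set the orange cat figure upright in the jig's channel, facing the way of the jig, and slide it gently along until its foot is fully home against the end stop. Then push the red handle of the toggle clamp down, without forcing it, over centre on to its stop, so that the pad holds the foot down, and let go. Leave the mouse figure, the blue tray and the yellow ring where they are.

Things in the scene. Friction and masses are not known exactly. Their poses are not given: they have to be found in the camera images.
- cat: Orange plywood cat on a purple foot, loose, about 350 g. Foot 90 (x) x 70 (y) x 18 mm; origin: centre of its underside, z up. The upright cut-out is a flat sheet 12 mm thick, faces square to x, centred at x = -22, y = 0 mm: body 46 mm wide from z = 18 to 72, round head 54 mm across centred at z = 84, ears to z = 118. Best pinched by the head across the 12 mm, from above.
- cat_front (a point): Middle of the foot's front (+x) face, 45 mm in front of the cat's origin and 9 mm above its underside.
- jig: White-faced jig fixed to the table, board x -100 to 100, y -140 to 100 mm, 15 mm thick; origin on the table surface. x runs along the channel to the end stop, y from the channel to the clamp. Channel: two dark rails 8 mm high, 10 mm thick, from x = -85 to 45 mm, 77 mm apart inside (3.5 mm play each side of the foot).
- channel (a point): Point on the board's top (15 mm over the table) on the channel's centre line, at jig x = 0, y = -85 mm; axes as the jig's. With the foot home the cat's origin lies between 16 mm short of here and 10 mm beyond it in x (depending on the stop screw), its x axis pointing the same way as the jig's x.
- end_stop: Dark wooden block, 23 x 70 x 22 mm, at the channel's +x end; origin: lower edge, middle, of its face to the channel (jig x = 65 mm). A black stop screw (head 17 mm across, centre 9.5 mm over the board) sticks out of it to -x by 23 mm, give or take 13 mm: its setting changes each time and is not measured, so home must be felt. The head is rigid.
- plunger (a joint): Brass spring plunger (8 mm across) in the middle of the stop screw's head, in m: 0 = sticking out 5 mm from the head, 0.005 = pushed flush by the foot, which is then fully home against the head. Its spring is weak (0.2 to 0.7 N): it does not shift the cat.
- handle (a joint): Clamp handle, rad: 0 = open, raised 1.05 rad over level, stays there; grows as it is pushed down; 1.0 = dead centre; 1.04 = level, on its firm stop, clamped. The arm and pad come down with it. From about 0.68 the pad presses on the foot and the handle resists (up to some 8 N at 100 mm from the pivot); past centre it pulls itself on to the stop. Axis: through point pivot along jig x.
- pivot (a point): The handle's hinge axis between the clamp's steel cheeks: jig x = 15, y = 65 mm, 65 mm over the table. The cheeks reach 71 mm over the table and out to jig y = 85 mm. The handle reaches from here to the jig's +y side, the arm to the -y side.
- grip: Red plastic grip of the handle, a round bar 20 mm across and 80 mm long, from 45 to 125 mm from the pivot. Origin at the pivot; its y axis runs along the handle away from the pivot, its x axis is the jig's x.
- grip_push (a point): Point on the grip's centre line 100 mm from the pivot, a good place to push (surface 10 mm from it). Open: 50 mm beyond the pivot in jig y and 87 mm above it; clamped: 100 mm beyond and level with it.
- pad: Black rubber pad, 22 mm across, on a sprung spindle under the end of the steel arm; origin: centre of its pressing face. Clamped it presses on the foot at jig x = 15, y = -65 mm with some 25 N. Open, the arm stands 1.1 rad over level, all of it lower than 170 mm over the table and within jig y = -60 to 45 mm.
- mouse: Bystander: a grey mouse figure on a teal foot, of the cat's size, standing to the robot's left. Leave alone.
- screw_tray: Bystander: small blue tray 50 x 40 x 20 mm standing loose on the jig's board at jig x = -60, y = 55 mm. Leave alone.
- tape: Bystander: yellow ring, 90 mm diameter, 24 mm high, lying flat.

How it is judged:
On the way:
1. the cat stands in the channel with its foot home against the end stop (plunger pushed in more than 3.5 of its 5 mm), the clamp still open (y of cat in the frame of channel between -0.008 and 0.008 m and z of cat in the frame of channel between -0.003 and 0.003 m and angle between cat's own z axis and vertical below 0.06 rad and angle between the x axis of cat and the x axis of jig, either way round below 0.12 rad and x of cat_front in the frame of channel above 0.02 m and value of joint plunger above 0.0035 m and value of joint handle below 0.5 rad), for 0.2 s.
At the end, for the whole second after the job is handed in: Cat upright on the board in the channel (8 mm of centre, 0.06 rad tilt, 0.12 rad yaw, front to the stop), foot home (plunger in over 3.5 of 5 mm); handle past centre (above 1.02 rad), pad pressing the foot with over 15 N; cat at rest; mouse, tray, ring within 25 mm of their places; robot clear (y of cat in the frame of channel between -0.008 and 0.008 m and z of cat in the frame of channel between -0.003 and 0.003 m and angle between cat's own z axis and vertical below 0.06 rad and angle between the x axis of cat and the x axis of jig, either way round below 0.12 rad and x of cat_front in the frame of channel above 0.02 m and value of joint plunger above 0.0035 m and value of joint handle above 1.02 rad and contact force between pad and cat above 15 N and linear speed of cat below 0.02 m/s); the robot touches nothing.
It fails at once if the foot is rammed against the end stop (more than 15 N) (contact force between cat and end_stop above 15 N).
It fails at once if the clamp's grip is forced (more than 35 N) (contact force between any of the fingers, the arm and grip above 35 N).
It fails at once if the mouse, the tray or the ring is moved by more than 25 mm (distance of any of mouse, screw_tray, tape from where it was at the start of the episode above 0.025 m).
It also fails if it takes over 58 s, if anything falls off the work surface, if the arm or the gripper's body presses on something with over 40 N, if the wrist force passes 120 N, or if a joint passes its speed limit or range.

## Working session

There is one attempt and no reset: what is moved stays moved. The work goes in short steps, Python scripts to look and compute and a tool call to move; the robot and the scene stay as the last step left them, time stands still between calls to the robot, and variables do not carry over. Pictures are saved under pics/ and viewed, at most 10 in all, crops included, and the job is handed in when it is done.

Besides the shell and the picture viewer there is one more tool, called after "Emit:" as name(argument=value, ...) on one line, values as JSON. apply_moves: Moves the arm, as the interface text tells. Its arguments: {"type":"object","properties":{"moves":{"type":"array"},"newtons":{"type":"number"}},"required":["moves"]}

```bash
mkdir -p pics; ls; cat > h.py <<'E'
import numpy as np, cv2
from station import bot
from scipy.spatial.transform import Rotation as R
def cam(n):
    s=bot.observe(); c=bot.read_camera(n)
    if n=="wrist":
        T=np.eye(4);T[:3,:3]=R.from_rotvec(s["ee_rot"]).as_matrix();T[:3,3]=s["tool_pos"]
        c["T"]=T@c["mount"]
    else: c["T"]=c["cam_to_world"]
    return c
def cloud(c):
    z=c["range_z"]; v,u=np.mgrid[:z.shape[0],:z.shape[1]]; K=c["mtx"]
    p=np.stack([(u-K[0,2])/K[0,0]*z,(v-K[1,2])/K[1,1]*z,z],-1)
    w=p@c["T"][:3,:3].T+c["T"][:3,3]; w[z==0]=np.nan
    return w
def save(c,n): cv2.imwrite("pics/"+n+".png",c["image"][...,::-1])
E
python3 - <<'E'
from h import *
for n in("top","side"):
    c=cam(n); save(c,n+"0"); np.savez("/tmp/"+n,w=cloud(c),im=c["image"])
    print(n,c["T"].round(3).tolist())
s=bot.observe(); print(s)
a=cv2.imread("pics/top0.png");
E
```

```text
pics
top [[-0.018, -0.993, 0.118, 0.441], [-1.0, 0.017, -0.006, 0.056], [0.004, -0.118, -0.993, 1.119], [0.0, 0.0, 0.0, 1.0]]
side [[-0.822, -0.392, 0.413, 0.135], [-0.569, 0.592, -0.571, 0.606], [-0.02, -0.704, -0.71, 0.806], [0.0, 0.0, 0.0, 1.0]]
{'time_s': 0.1, 'joint_pos': array([-1.27708911e+00,  2.45734040e-01,  1.55885963e+00, -4.04167301e-05,
        1.33866914e+00, -1.74085601e-01]), 'joint_vel': array([-0.0001866 , -0.00098947, -0.0023356 ,  0.00025467,  0.00103613,
       -0.00013717]), 'tau': array([ 5.59616019e-04, -4.16913593e+01, -3.15526593e+01,  6.87053357e-02,
        3.09234741e-02, -4.43333374e-05]), 'tool_pos': array([ 0.29294644, -0.57965845,  0.20447952]), 'ee_rot': array([-3.05442644e+00, -7.27754021e-01,  2.18363718e-04]), 'ft_force': array([-1.29807601, -0.14376704,  0.29321473]), 'torque': array([-0.0024893 , -0.00947628,  0.08860973]), 'grip_force': 0.0, 'finger_gap': 0.09385827470362924}
```

View pics/top0.png

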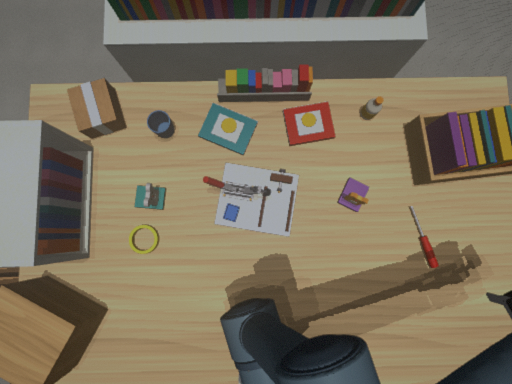

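View pics/side0.png

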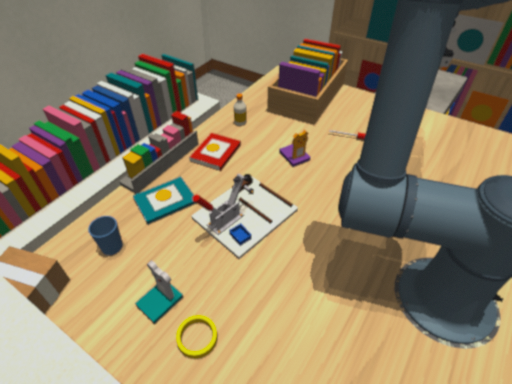

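The top view shows the jig at about (257,200), with the end stop up (world +x) and the handle to the left (+y). The cat is at (353,195), and the mouse and ring are at the left. I'll measure the jig and the cat from the point clouds.

```bash
python3 - <<'E'
from h import *
for n in("top","side"):
    d=np.load(f"/tmp/{n}.npz"); w,im=d["w"],d["im"]; hsv=cv2.cvtColor(im,cv2.COLOR_RGB2HSV)
    z=w[...,2]; X=w[...,0];Y=w[...,1]
    print(n,"table z",np.nanmedian(z[(X>.3)&(X<.7)&(Y>-.3)&(Y<.4)]))
    reg=(X>.3)&(X<.75)
    def rect(m,l):
        p=w[m][:,:2].astype(np.float32); r=cv2.minAreaRect(p*1000); print(l,m.sum(),r,"z",np.nanmedian(z[m]).round(4),"mean",p.mean(0).round(4))
    h,s,v=hsv[...,0],hsv[...,1],hsv[...,2]
    m=reg&(s<50)&(v>150)&(z>.005)&(z<.025)&(abs(Y-.05)<.22)
    m=cv2.morphologyEx(m.astype(np.uint8),cv2.MORPH_OPEN,np.ones((3,3)))>0
    rect(m,"board")
    c=reg&(Y<-.05)&(Y>-.35)
    rect(c&(h>120)&(h<165)&(s>60)&(z<.03)&(z>.008),"foot")
    rect(c&(h>5)&(h<25)&(s>150)&(z>.04)&(z<.14),"catbody")
    dark=reg&(v<110)&(abs(Y-.0)<.12)&(z>.018)&(z<.05)
    rect(dark,"dark")
    red=reg&((h<6)|(h>174))&(s>150)&(z>.06)&(abs(Y-.1)<.15)
    if red.sum()>5: rect(red,"red"); print(w[red].min(0),w[red].max(0))
E
python3 - <<'E'
import cv2
a=cv2.imread("pics/top0.png")[140:250,200:390]
b=cv2.imread("pics/side0.png")[120:270,180:330]
cv2.imwrite("pics/c0.png",cv2.resize(a,None,fx=4,fy=4,interpolation=cv2.INTER_CUBIC))
E
```

```text
top table z -0.00028761204597216317
board 3269 ((589.2352905273438, 45.077491760253906), (247.6308135986328, 285.15167236328125), 79.2940673828125) z 0.0137 mean [0.5441 0.0507]
foot 413 ((554.3453369140625, -257.5439758300781), (68.38654327392578, 86.98949432373047), 62.68965530395508) z 0.0164 mean [ 0.5589 -0.2562]
catbody 53 ((535.2359619140625, -246.25360107421875), (48.87812423706055, 9.106075286865234), 62.27791976928711) z 0.1115 mean [ 0.5352 -0.2455]
dark 411 ((607.673095703125, 13.349319458007812), (195.156982421875, 303.31573486328125), 75.16127014160156) z 0.025 mean [ 0.5596 -0.0102]
red 26 ((586.8320922851562, 180.5439910888672), (24.885467529296875, 11.459959983825684), 86.86714172363281) z 0.1726 mean [0.5863 0.1857]
[0.58136679 0.16834992 0.14902849] [0.59311544 0.19312067 0.17765469]
side table z 0.0003537375433596557
board 2691 ((589.1803588867188, 43.710777282714844), (239.67030334472656, 289.554443359375), 79.31585693359375) z 0.0148 mean [0.5289 0.0593]
foot 261 ((553.9537353515625, -254.77728271484375), (69.49478912353516, 95.42507934570312), 63.58699035644531) z 0.0167 mean [ 0.5515 -0.2426]
catbody 213 ((533.9827270507812, -243.92181396484375), (47.622989654541016, 14.857375144958496), 63.09381866455078) z 0.0905 mean [ 0.5327 -0.2407]
dark 353 ((589.3396606445312, 28.613021850585938), (182.0102081298828, 292.2618408203125), 89.89454650878906) z 0.0241 mean [0.5392 0.0251]
red 114 ((577.4640502929688, 180.03726196289062), (43.06073760986328, 17.1708927154541), 56.24424743652344) z 0.1577 mean [0.5785 0.1815]
[0.57054249 0.1573661  0.11226437] [0.59387106 0.19962933 0.17750252]
```

View pics/c0.png

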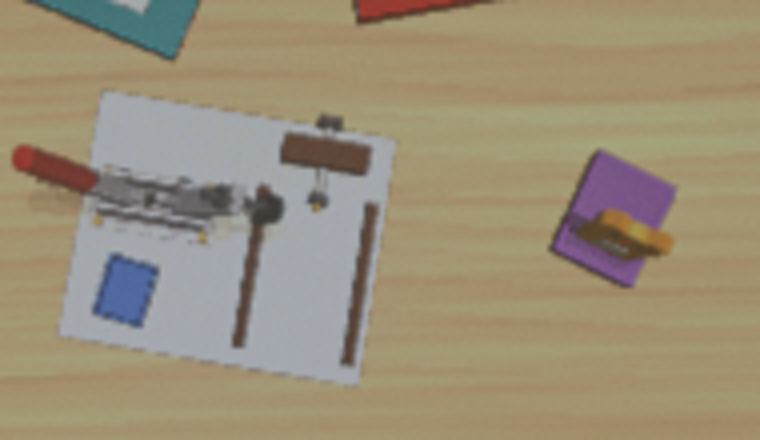

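The crop shows the jig board's corners at crop pixels (105,92), (395,140), (358,385) and (60,335). The screw tip is near (317,200) and the pad near (265,207). The cat's body is on the robot side of its foot, so its yaw is about -0.475. Next is the jig pose.

```bash
python3 - <<'E'
from h import *
c=cam("top");T=c["T"];K=c["mtx"]
for n in("top","side"):
    d=np.load(f"/tmp/{n}.npz"); w,im=d["w"],d["im"]; hsv=cv2.cvtColor(im,cv2.COLOR_RGB2HSV); z=w[...,2]
    m=((w[...,0]>.42)&(w[...,0]<.69)&(abs(w[...,1]-.05)<.17)&(hsv[...,1]<60)&(hsv[...,2]>140)&(z>.008)&(z<.022)).astype(np.uint8)
    N,L,st,_=cv2.connectedComponentsWithStats(m); 
    m=np.isin(L,[i for i in range(1,N) if st[i,4]>60])
    r=cv2.minAreaRect(w[m][:,:2].astype(np.float32)*1000); print(n,r); print(cv2.boxPoints(r))
px=np.array([(105,92),(395,140),(358,385),(60,335)])/4+[200,140]
P=[]
for u,v in px:
    r=T[:3,:3]@[(u-K[0,2])/K[0,0],(v-K[1,2])/K[1,1],1]; P.append(T[:3,3]+r*(.015-T[2,3])/r[2])
P=np.array(P)[:,:2];print(P)
J=np.array([(100,100),(100,-140),(-100,-140),(-100,100)])/1e3
A=(J-J.mean(0)).T@(P-P.mean(0)); yaw=np.arctan2(A[0,1]-A[1,0],A[0,0]+A[1,1])
Rz=np.array([[np.cos(yaw),-np.sin(yaw)],[np.sin(yaw),np.cos(yaw)]]); o=P.mean(0)-Rz@J.mean(0)
print("yaw",yaw,"o",o); print((J@Rz.T+o-P))
for l,q in dict(chan=(0,-.085),gripopen=(.015,.115),gripclamp=(.015,.165),tray=(-.06,.055)).items(): print(l,Rz@q+o)
s=bot.observe(); print(R.from_rotvec(s["ee_rot"]).as_matrix().round(4))
c=cam("wrist"); print(c["mount"].round(3))
E
```

```text
top ((546.1152954101562, 48.71086883544922), (239.81863403320312, 199.77786254882812), 79.37554168701172)
[[425.831    -50.726196]
 [622.184    -87.55943 ]
 [666.3996   148.14793 ]
 [470.04657  184.98117 ]]
side ((545.03076171875, 51.82270050048828), (239.2395782470703, 200.64561462402344), 79.08271789550781)
[[423.86862  -46.631866]
 [620.88293  -84.63246 ]
 [666.1929   150.27727 ]
 [469.1786   188.27786 ]]
[[ 0.66234077  0.14437305]
 [ 0.61944056 -0.08687616]
 [ 0.42595077 -0.05170274]
 [ 0.46902268  0.18115786]]
yaw -0.18347774173542294 o [0.5478377  0.06640231]
[[ 0.00206344  0.00210577]
 [ 0.00117565 -0.00261666]
 [-0.00197759 -0.00130007]
 [-0.00126149  0.00181096]]
chan [ 0.53232944 -0.01717098]
gripopen [0.58356768 0.17673529]
gripclamp [0.59269018 0.22589605]
tray [0.49887954 0.13142614]
[[ 8.926e-01  4.509e-01 -4.000e-04]
 [ 4.509e-01 -8.926e-01  1.400e-03]
 [ 2.000e-04 -1.400e-03 -1.000e+00]]
[[-0.    -0.966 -0.257  0.074]
 [ 1.    -0.    -0.001 -0.001]
 [ 0.001 -0.257  0.966 -0.18 ]
 [ 0.     0.     0.     1.   ]]
```

Emit:
apply_moves(moves=[-1, 33, -17, 0, 0, -1, 33, -17, 0, 0, -1, 33, -17, 0, 0, -1, 33, -17, 0, 0, -1, 33, -17, 0, 0, -1, 33, -17, 0, 0, -1, 33, -17, 0, 0, -1, 33, -17, 0, 0], newtons=25)

```text
time_s: 0.87
tool_pos: [0.4681, -0.3381, 0.2054]
ee_rot: [-3.056, -0.728, -0.0]
ft_force: [0.8, -0.4, 0.6]
finger_gap: 0.0939
grip_force: 0.0
```

Emit:
apply_moves(moves=[-1, 34, -17.7, 0, 0, -1, 34, -17.7, 0, 0, -1, 34.6, -17.7, 0, 0, -1, 0, 0, 0, -0.12, -1, 0, 0, 0, -0.12, -1, 0, 0, 0, -0.12, -1, 0, 0, 0, -0.12, -1, 0, 0, 0, -0.12])

```text
time_s: 1.53
tool_pos: [0.535, -0.2458, 0.2052]
ee_rot: [-2.699, -1.607, 0.0]
ft_force: [1.3, -0.3, -0.1]
finger_gap: 0.0941
grip_force: 0.0
```

```bash
cat > m.py <<'E'
from h import *
import sys
def to(x,y,yaw_y=None,z=None):
    "needed move in tool axes to put TCP at world x,y,z with tool y at angle yaw_y"
    s=bot.observe(); M=R.from_rotvec(s["ee_rot"]).as_matrix(); p=s["tool_pos"]
    d=np.array([x,y,p[2] if z is None else z])-p
    cur=np.arctan2(M[1,1],M[0,1]); t=0 if yaw_y is None else -((yaw_y-cur+np.pi/2)%np.pi-np.pi/2)
    print("t",s["time_s"],"tcp",p.round(4),"yawy",cur.round(4),"gap",s["finger_gap"].round(4),"F",s["ft_force"].round(2),"shift mm",(M.T@d*1e3).round(1),"turn",round(t,3))
E
python3 - <<'E'
from m import *
c=cam("wrist"); w=cloud(c); save(c,"w1"); hsv=cv2.cvtColor(c["image"],cv2.COLOR_RGB2HSV);h,s=hsv[...,0],hsv[...,1];z=w[...,2]
for l,m in dict(foot=(h>120)&(h<165)&(s>60)&(z<.03)&(z>.008),body=(h>5)&(h<25)&(s>130)&(z>.06)&(z<.14)&(abs(w[...,0]-.535)<.06)&(abs(w[...,1]+.245)<.06)).items():
    if m.sum()>50: print(l,m.sum(),cv2.minAreaRect(w[m][:,:2].astype(np.float32)*1000),np.nanmedian(z[m]),np.nanmax(z[m]))
to(.535,-.2455,-.475,.075)
E
```

```text
foot 4425 ((554.7991333007812, -257.33770751953125), (69.99246215820312, 89.6913070678711), 62.52793502807617) 0.0181903480078619 0.02514735544977853
body 963 ((534.9605102539062, -247.43817138671875), (54.81314468383789, 12.563998222351074), 63.22802734375) 0.11171931756922349 0.11974481989077362Traceback (most recent call last):
  File "<stdin>", line 5, in <module>
  File "m.py", line 8, in to
    print("t",s["time_s"],"tcp",p.round(4),"yawy",cur.round(4),"gap",s["finger_gap"].round(4),"F",s["ft_force"].round(2),"shift mm",(M.T@d*1e3).round(1),"turn",round(t,3))
                                                                     ^^^^^^^^^^^^^^^^^^^^^
AttributeError: 'float' object has no attribute 'round'
```

Emit:
apply_moves(moves=[-1, -1.2, 0.6, 33, -0.022, -1, 0, 0, 33, 0, -1, 0, 0, 33, 0, -1, 0, 0, 33, 0, 1, 0, 0, 0, 0, 1, 0, 0, 0, 0, 1, 0, 0, 0, 0, 1, 0, 0, 0, 0])

```text
time_s: 2.25
tool_pos: [0.5367, -0.2487, 0.0764]
ee_rot: [2.683, 1.625, 0.003]
ft_force: [0.6, 0.0, -0.5]
finger_gap: 0.0706
grip_force: 0.0
```

Emit:
apply_moves(moves=[1, 0, 0, 0, 0, 1, 0, 0, 0, 0])

```text
time_s: 2.42
tool_pos: [0.5361, -0.2481, 0.0755]
ee_rot: [2.684, 1.627, 0.002]
ft_force: [-0.9, -0.1, 0.1]
finger_gap: 0.0571
grip_force: 0.0
```

Emit:
apply_moves(moves=[1, 0, 0, 0, 0, 1, 0, 0, 0, 0, 1, 0, 0, 0, 0, 1, 0, 0, 0, 0, 1, 0, 0, 0, 0, 1, 0, 0, 0, 0, 1, 0, 0, 0, 0, 1, 0, 0, 0, 0])

```text
time_s: 3.08
tool_pos: [0.535, -0.2474, 0.0734]
ee_rot: [-2.687, -1.628, -0.0]
ft_force: [0.4, -1.0, 0.1]
finger_gap: 0.0119
grip_force: 25.0
```

```bash
sed -i 's/s\["finger_gap"\].round(4)/round(s["finger_gap"],4)/' m.py; python3 -c "
from m import *
to(.4853,-.0049,-.188,.14)"
```

```text
t 3.0833 tcp [ 0.535  -0.2474  0.0734] yawy -0.481 gap 0.0119 F [ 0.35 -0.95  0.11] shift mm [ 192.  -156.3  -66.6] turn -0.293
```

Emit:
apply_moves(moves=[1, 0, 0, -17, 0, 1, 0, 0, -17, 0, 1, 0, 0, -17, 0, 1, 0, 0, -16, 0, 1, 23, -22.9, 0, 0, 1, 23, -22.9, 0, 0, 1, 23, -22.9, 0, 0, 1, 23, -22.9, 0, 0])

```text
time_s: 3.75
tool_pos: [0.4948, -0.1219, 0.1394]
ee_rot: [-2.685, -1.626, 0.002]
ft_force: [0.1, 1.1, -4.3]
finger_gap: 0.0114
grip_force: 25.0
```

Emit:
apply_moves(moves=[1, 23, -22.9, 0, 0, 1, 23, -22.9, 0, 0, 1, 23, -22.9, 0, 0, 1, 23, -22.9, 0, 0, 1, 0, 0, 0, -0.098, 1, 0, 0, 0, -0.098, 1, 0, 0, 0, -0.097, 1, 0, 0, 0, 0])

```text
time_s: 4.42
tool_pos: [0.4568, 0.001, 0.1396]
ee_rot: [-2.417, -2.005, 0.002]
ft_force: [-0.4, 0.5, -3.2]
finger_gap: 0.012
grip_force: 25.0
```

Emit:
apply_moves(moves=[1, 0, 0, 0, 0, 1, 0, 0, 0, 0])

```text
time_s: 4.58
tool_pos: [0.4573, 0.0005, 0.14]
ee_rot: [-2.422, -2.0, 0.001]
ft_force: [0.2, 0.2, -3.7]
finger_gap: 0.012
grip_force: 25.0
```

```bash
python3 -c "
from m import *
to(.4579,.0004,-.188,.0884)
c=cam('wrist'); save(c,'w2'); np.savez('/tmp/w2',w=cloud(c),im=c['image'])
c=cam('top'); save(c,'t2'); np.savez('/tmp/t2',w=cloud(c),im=c['image'])
"
```

```text
t 4.5833 tcp [0.4573 0.0005 0.14  ] yawy -0.1902 gap 0.012 F [ 0.23  0.22 -3.72] shift mm [ 0.1  0.6 51.6] turn -0.002
```

View pics/w2.png

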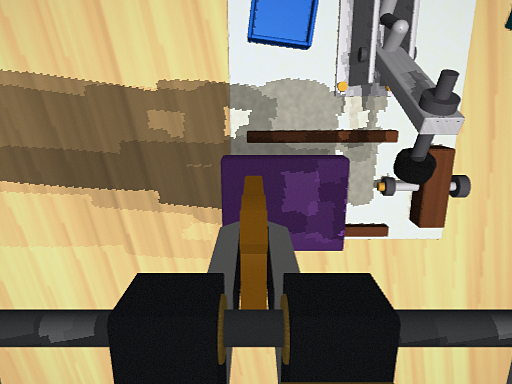

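The wrist view shows the cat held over the channel. The left rail is at row 136 (columns 248–397), the right rail shows at row 230 (columns 350–388), and the stop screw is at (385–395,186). I'll measure the rails, foot and screw in the world frame.

```bash
python3 - <<'E'
from h import *
d=np.load('/tmp/w2.npz');w,im=d['w'],d['im'];hsv=cv2.cvtColor(im,cv2.COLOR_RGB2HSV);h,s,v=[hsv[...,i] for i in range(3)]
z=w[...,2]; V,U=np.mgrid[:384,:512]
def rep(l,m):
    r=cv2.minAreaRect(w[m][:,:2].astype(np.float32)*1000); print(l,m.sum(),[np.round(q,1) for q in r],'z',np.nanmedian(z[m]).round(4)); return r
dk=(v<110)&(z>.019)&(z<.027)
rep('railL',dk&(V>122)&(V<150)&(U>240)&(U<405)); rep('railR',dk&(V>220)&(V<240)&(U>352)&(U<395))
ft=(h>120)&(h<165)&(s>60)&(z>.06)&(z<.1)&(V<260)
rep('foot',ft)
# jig-frame coordinates
a=-.188;e=np.array([np.cos(a),np.sin(a)]);n=np.array([-e[1],e[0]]);ch=np.array([.5335,-.014])
q=w[...,:2]-ch; jx,jy=q@e*1e3,q@n*1e3
for l,m in dict(railL=dk&(V>122)&(V<150)&(U>240)&(U<405),railR=dk&(V>220)&(V<240)&(U>352)&(U<395),foot=ft,screw=(V>176)&(V<197)&(U>372)&(U<420)&(z>.019)&(z<.045)).items():
    print(l,'chan x',np.percentile(jx[m],[2,50,98]).round(1),'y',np.percentile(jy[m],[2,50,98]).round(1),'z',np.nanmedian(z[m]))
for u in range(372,424,3): print(u,[(round(float(jx[r,u]),1),round(float(z[r,u])*1e3)) for r in(183,186)],im[186,u])
E
```

```text
railL 1780 [array([522.2,  32.8]), array([ 10.2, 128.4]), np.float64(79.4)] z 0.0232
railR 363 [array([553.5, -60.5]), array([ 9.9, 31.8]), np.float64(79.3)] z 0.0231
foot 8923 [array([478. ,  -2.3]), array([69.9, 89.9]), np.float64(79.0)] z 0.0848
railL chan x [-81.8 -20.7  41.7] y [39.1 44.2 48.7] z 0.023177640935240912
railR chan x [13.2 28.5 43.8] y [-46.6 -41.6 -37.6] z 0.023089766521179445
foot chan x [-99.6 -46.  -14. ] y [-30.5  11.3  35.7] z 0.0847822365459171
screw chan x [31.1 42.  65.9] y [-7.7  0.9  8.5] z 0.028457945575240062
372 [(28.7, 17), (29.7, 14)] [162 158 145]
375 [(31.8, 16), (32.1, 15)] [103 102  94]
378 [(31.1, 25), (30.9, 26)] [76 53 16]
381 [(33.2, 26), (32.9, 28)] [229 174  68]
384 [(35.4, 27), (35.5, 28)] [222 165  61]
387 [(36.7, 31), (35.6, 34)] [83 80 86]
390 [(38.6, 32), (38.6, 33)] [87 86 89]
393 [(41.2, 32), (41.1, 33)] [85 83 88]
396 [(46.0, 27), (45.9, 28)] [203 200 206]
399 [(48.7, 27), (48.3, 29)] [217 214 218]
402 [(51.5, 27), (50.6, 29)] [216 213 218]
405 [(53.4, 28), (52.8, 30)] [217 214 219]
408 [(56.3, 27), (56.0, 29)] [213 212 216]
411 [(12.2, 127), (58.6, 29)] [215 215 219]
414 [(13.1, 129), (61.7, 28)] [216 214 219]
417 [(14.6, 129), (64.0, 29)] [227 225 231]
420 [(16.1, 130), (65.4, 31)] [21  7  0]
423 [(19.4, 126), (65.6, 36)] [49 30 17]
```

Emit:
apply_moves(moves=[1, 0, 0, 12, -0.004, 1, 0, 0, 12, 0, 1, 0, 0, 12, 0, 1, 0, 0, 10, 0, 1, 0, 0, 2, 0, 1, 0, 0, 1, 0, 1, 0, 0, 1, 0, 1, 0, 0, 0, 0])

```text
time_s: 5.35
tool_pos: [0.4582, 0.0003, 0.091]
ee_rot: [2.416, 2.007, 0.001]
ft_force: [1.2, -0.2, -2.8]
finger_gap: 0.0118
grip_force: 25.0
```

Emit:
apply_moves(moves=[1, 0, 0, 0.6, 0, 1, 0, 0, 0.6, 0, 1, 0, 0, 0, 0, 1, 0, 0, 0, 0])

```text
time_s: 5.68
tool_pos: [0.4578, 0.0004, 0.0894]
ee_rot: [2.416, 2.008, 0.0]
ft_force: [-0.1, 1.0, -2.9]
finger_gap: 0.0116
grip_force: 25.0
```

Emit:
apply_moves(moves=[1, 0, 0, 0.6, 0, 1, 0, 0, 0.4, 0, 1, 0, 0, 0, 0, 1, 0, 0, 0, 0])

```text
time_s: 6.02
tool_pos: [0.4578, 0.0005, 0.0885]
ee_rot: [2.416, 2.008, 0.0]
ft_force: [-0.9, 1.4, -0.9]
finger_gap: 0.0119
grip_force: 25.0
```

Emit:
apply_moves(moves=[1, 0, 0, 0.4, 0, 1, 0, 0, 0, 0, 1, 0, 0, 0, 0])

```text
time_s: 6.27
tool_pos: [0.4579, 0.0005, 0.0885]
ee_rot: [-2.416, -2.008, -0.0]
ft_force: [-3.0, 1.8, 4.5]
finger_gap: 0.012
grip_force: 25.0
```

Emit:
apply_moves(moves=[1, 0, 0, -0.5, 0, 1, 0, 6, 0, 0, 1, 0, 6, 0, 0, 1, 0, 6, 0, 0, 1, 0, 6, 0, 0, 1, 0, 5, 0, 0, 1, 0, 4, 0, 0, 1, 0, 2, 0, 0])

```text
time_s: 6.93
tool_pos: [0.4927, -0.006, 0.0884]
ee_rot: [-2.416, -2.008, 0.0]
ft_force: [-6.0, 1.4, 7.9]
finger_gap: 0.0121
grip_force: 25.0
```

Emit:
apply_moves(moves=[1, 0, 0, 0, 0, 1, 0, 0, 0, 0, 1, 0, 0, 0, 0])

```text
time_s: 7.18
tool_pos: [0.4928, -0.0061, 0.0885]
ee_rot: [2.415, 2.007, 0.002]
ft_force: [0.0, 1.4, 2.5]
finger_gap: 0.012
grip_force: 25.0
```

```bash
python3 - <<'E'
from m import *
to(.5,0,-.188)
c=cam('wrist');save(c,'w3');w=cloud(c);im=c['image'];hsv=cv2.cvtColor(im,cv2.COLOR_RGB2HSV);h,s,v=[hsv[...,i] for i in range(3)];z=w[...,2];V,U=np.mgrid[:384,:512]
a=-.188;e=np.array([np.cos(a),np.sin(a)]);n=np.array([-e[1],e[0]]);ch=np.array([.5335,-.014])
q=w[...,:2]-ch; jx,jy=q@e*1e3,q@n*1e3
ft=(h>120)&(h<165)&(s>60)&(z>.025)&(z<.045)&(V<280)
r=cv2.minAreaRect(w[ft][:,:2].astype(np.float32)*1000);print(r,np.nanmedian(z[ft])); q0=np.array(r[0])/1e3-ch; print('foot chan',q0@e*1e3,q0@n*1e3)
g=(h>15)&(h<28)&(s>140)&(jx>10)&(jx<60)&(abs(jy)<12); print('brass',g.sum(),np.percentile(jx[g],[2,98]) if g.sum() else '')
cv2.imwrite('pics/w3c.png',cv2.resize(im[120:300,200:440,::-1],None,fx=3,fy=3))
E
```

```text
t 7.1833 tcp [ 0.4928 -0.0061  0.0885] yawy -0.1839 gap 0.012 F [0.04 1.37 2.45] shift mm [7.3 5.9 0. ] turn 0.004
((554.18505859375, -16.39043426513672), (69.4204330444336, 172.326171875), 79.31494903564453) 0.03333855942233874
foot chan 20.767346667407065 1.5176091059782741
brass 89 [30.67382711 35.50859936]
```

View pics/w3c.png

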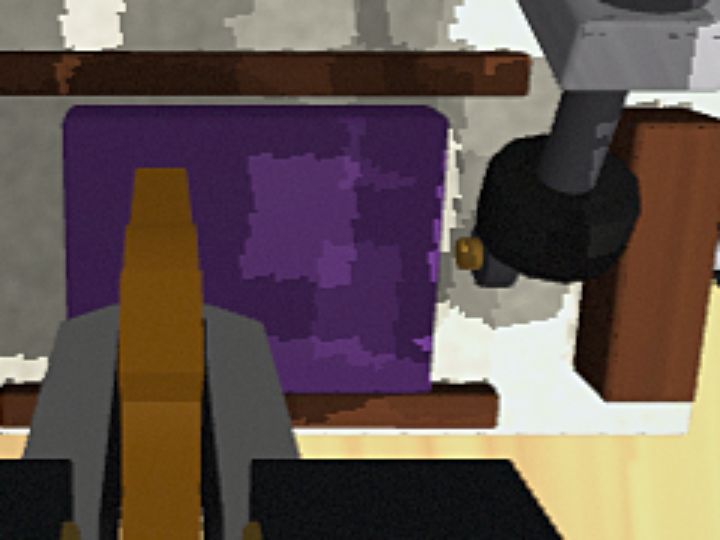

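The foot is flat in the channel, with its front about 7 mm short of the brass tip at crop (468,252). That leaves about 12 mm to home.

Emit:
apply_moves(moves=[1, 0, 2, -0.3, 0, 1, 0, 2, 0, 0, 1, 0, 2, 0, 0, 1, 0, 1, 0, 0, 1, 0, 1, 0, 0, 1, 0, 0.5, 0, 0, 1, 0, 0, 0, 0])

```text
time_s: 7.82
tool_pos: [0.5004, -0.0075, 0.0884]
ee_rot: [-2.416, -2.008, 0.0]
ft_force: [-3.2, 0.2, 1.2]
finger_gap: 0.0118
grip_force: 25.0
```

Emit:
apply_moves(moves=[1, 0, 0.5, 0, 0, 1, 0, 0.5, 0, 0, 1, 0, 0, 0, 0])

```text
time_s: 8.07
tool_pos: [0.5014, -0.0077, 0.0884]
ee_rot: [-2.416, -2.008, 0.0]
ft_force: [-3.2, 1.4, 0.3]
finger_gap: 0.012
grip_force: 25.0
```

Emit:
apply_moves(moves=[1, 0, 0.5, 0, 0, 1, 0, 0.5, 0, 0, 1, 0, 0, 0, 0])

```text
time_s: 8.32
tool_pos: [0.5025, -0.0079, 0.0885]
ee_rot: [2.416, 2.008, 0.0]
ft_force: [-2.4, 0.1, 0.4]
finger_gap: 0.012
grip_force: 25.0
```

Emit:
apply_moves(moves=[1, 0, 0.5, 0, 0, 1, 0, 0, 0, 0])

```text
time_s: 8.48
tool_pos: [0.503, -0.008, 0.0885]
ee_rot: [2.416, 2.008, 0.0]
ft_force: [-1.5, -0.1, -1.4]
finger_gap: 0.0118
grip_force: 25.0
```

Emit:
apply_moves(moves=[1, 0, 0.5, 0, 0, 1, 0, 0, 0, 0])

```text
time_s: 8.65
tool_pos: [0.5036, -0.0081, 0.0885]
ee_rot: [2.416, 2.008, 0.0]
ft_force: [-1.5, -0.5, -2.0]
finger_gap: 0.012
grip_force: 25.0
```

Emit:
apply_moves(moves=[1, 0, 0.5, 0, 0, 1, 0, 0, 0, 0])

```text
time_s: 8.82
tool_pos: [0.504, -0.0082, 0.0885]
ee_rot: [2.416, 2.008, -0.0]
ft_force: [-0.6, -0.5, -2.6]
finger_gap: 0.0117
grip_force: 25.0
```

Emit:
apply_moves(moves=[1, 0, 0.5, 0, 0, 1, 0, 0, 0, 0])

```text
time_s: 8.98
tool_pos: [0.5041, -0.0082, 0.0885]
ee_rot: [-2.415, -2.007, 0.001]
ft_force: [-2.5, 0.1, -1.5]
finger_gap: 0.0117
grip_force: 25.0
```

Emit:
apply_moves(moves=[1, 0, 0.5, 0, 0, 1, 0, 0, 0, 0])

```text
time_s: 9.15
tool_pos: [0.5042, -0.0082, 0.0886]
ee_rot: [-2.415, -2.007, 0.002]
ft_force: [-5.8, -0.0, 2.2]
finger_gap: 0.0117
grip_force: 25.0
```

Emit:
apply_moves(moves=[1, 0, 0.4, 0, 0, 1, 0, 0, 0, 0])

```text
time_s: 9.32
tool_pos: [0.5043, -0.0082, 0.0887]
ee_rot: [-2.414, -2.007, 0.003]
ft_force: [-6.5, -0.2, 3.5]
finger_gap: 0.0118
grip_force: 25.0
```

Home is felt: the tool has stopped, the force is rising, and the position agrees with the measured screw head. I'll ease the push a little and open.

Emit:
apply_moves(moves=[1, 0, -0.5, 0, 0, -0.3, 0, 0, 0, 0, -0.3, 0, 0, 0, 0, -0.3, 0, 0, 0, 0, -0.3, 0, 0, 0, 0, -0.3, 0, 0, 0, 0])

```text
time_s: 9.82
tool_pos: [0.5055, -0.0084, 0.0891]
ee_rot: [2.415, 2.007, 0.002]
ft_force: [-0.9, 0.1, 0.1]
finger_gap: 0.0414
grip_force: 0.0
```

Emit:
apply_moves(moves=[-0.3, 0, 0, -5, 0, -0.3, 0, 0, -15, 0, -0.3, 0, 0, -25, 0, -0.3, 0, 0, -30, 0, -0.3, 0, 0, -30, 0, -0.3, 0, 0, -30, 0, -0.3, 0, 0, 0, 0])

```text
time_s: 10.4
tool_pos: [0.5085, -0.0091, 0.2312]
ee_rot: [2.408, 2.002, 0.012]
ft_force: [0.2, -0.4, 0.6]
finger_gap: 0.0607
grip_force: 0.0
```

```bash
python3 - <<'E'
from m import *
to(.5835,.179,-.188)
c=cam('wrist');save(c,'w4');w=cloud(c);im=c['image'];hsv=cv2.cvtColor(im,cv2.COLOR_RGB2HSV);h,s,v=[hsv[...,i] for i in range(3)];z=w[...,2]
a=-.188;e=np.array([np.cos(a),np.sin(a)]);n=np.array([-e[1],e[0]]);ch=np.array([.5335,-.014])
q=w[...,:2]-ch; jx,jy=q@e*1e3,q@n*1e3
ft=(h>120)&(h<165)&(s>60)&(z>.028)&(z<.04)&(jx<45)
r=cv2.minAreaRect(w[ft][:,:2].astype(np.float32)*1000);q0=np.array(r[0])/1e3-ch; print(r,'foot chan',q0@e*1e3,q0@n*1e3,np.percentile(jx[ft],[1,99]),np.percentile(z[ft],[5,50,95]))
red=((h<6)|(h>174))&(s>150)&(z>.06)
print('red',red.sum(), w[red].min(0) if red.sum() else '', w[red].max(0) if red.sum() else '')
g=(h>15)&(h<28)&(s>140)&(jx>20)&(jx<60)&(abs(jy)<12)&(z<.04); print('brass',g.sum())
cv2.imwrite('pics/w4c.png',im[...,::-1])
E
```

```text
t 10.4 tcp [ 0.5085 -0.0091  0.2312] yawy -0.1838 gap 0.0607 F [ 0.25 -0.38  0.63] shift mm [198.6  39.4   0.4] turn 0.004
((527.9087524414062, -11.549129486083984), (69.6786117553711, 96.28761291503906), 79.41268157958984) foot chan -5.950783957149047 1.3627126743378581 [-53.15573924  34.00986959] [0.03178505 0.03318893 0.03445413]
red 28 [ 0.46349256 -0.01580904  0.12360436] [0.5646739  0.03399069 0.35330035]
brass 0
```

View pics/w4c.png

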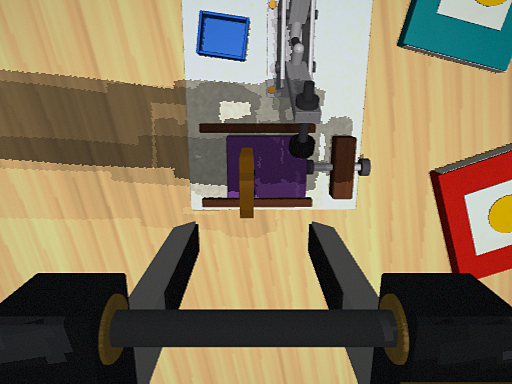

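The cat is home: the foot front is against the screw head near (312,167) and no brass shows. The clamp handle is next, pushed with shut fingers.

```bash
python3 - <<'E'
from m import *
to(.5802,.1514,-.188,.157)
p=None
for f in np.linspace(1.05,0,22):
    q=100*np.array([np.cos(f),np.sin(f)])+10*np.array([-np.sin(f),np.cos(f)])-[8,0]
    print(round(f,2),'rel',q.round(1),'z',round(65+q[1],1),'' if p is None else ('dx %.1f dz %.1f'%(q[0]-p[0],p[1]-q[1]))); p=q
E
```

```text
t 10.45 tcp [ 0.5072 -0.0088  0.228 ] yawy -0.1839 gap 0.0609 F [-0.26 -0.19 -0.62] shift mm [170.9  41.9  71.3] turn 0.004
1.05 rel [33.1 91.7] z 156.7 
1.0 rel [37.6 89.6] z 154.6 dx 4.5 dz 2.2
0.95 rel [42.  87.2] z 152.2 dx 4.4 dz 2.4
0.9 rel [46.3 84.5] z 149.5 dx 4.3 dz 2.6
0.85 rel [50.5 81.7] z 146.7 dx 4.2 dz 2.8
0.8 rel [54.5 78.7] z 143.7 dx 4.0 dz 3.0
0.75 rel [58.4 75.5] z 140.5 dx 3.9 dz 3.2
0.7 rel [62.  72.1] z 137.1 dx 3.7 dz 3.4
0.65 rel [65.6 68.5] z 133.5 dx 3.5 dz 3.6
0.6 rel [68.9 64.7] z 129.7 dx 3.3 dz 3.8
0.55 rel [72.  60.8] z 125.8 dx 3.1 dz 3.9
0.5 rel [75.  56.7] z 121.7 dx 2.9 dz 4.1
0.45 rel [77.7 52.5] z 117.5 dx 2.7 dz 4.2
0.4 rel [80.2 48.2] z 113.2 dx 2.5 dz 4.3
0.35 rel [82.5 43.7] z 108.7 dx 2.3 dz 4.5
0.3 rel [84.6 39.1] z 104.1 dx 2.1 dz 4.6
0.25 rel [86.4 34.4] z 99.4 dx 1.8 dz 4.7
0.2 rel [88.  29.7] z 94.7 dx 1.6 dz 4.8
0.15 rel [89.4 24.8] z 89.8 dx 1.4 dz 4.8
0.1 rel [90.5 19.9] z 84.9 dx 1.1 dz 4.9
0.05 rel [91.4 15. ] z 80.0 dx 0.9 dz 4.9
0.0 rel [92. 10.] z 75.0 dx 0.6 dz 5.0
```

Emit:
apply_moves(moves=[1, 29, 7, 0, 0, 1, 29, 7, 0, 0, 1, 29, 7, 0, 0, 1, 28, 7, 0, 0, 1, 28, 7, 0, 0, 1, 28, 7, 0, 0, 1, 0, 0, 0, 0, 1, 0, 0, 0, 0])

```text
time_s: 11.12
tool_pos: [0.5767, 0.153, 0.2219]
ee_rot: [-2.413, -2.01, 0.004]
ft_force: [0.1, -0.1, -0.7]
finger_gap: 0.0112
grip_force: 0.0
```

Emit:
apply_moves(moves=[1, 0, 0, 20, 0, 1, 0, 0, 20, 0, 1, 0, 0, 20, 0, 1, 0, 0, 12, 0, 1, 0, 0, 0, 0, 1, 0, 0, 0, 0, 1, 0, 0, 0, 0])

```text
time_s: 11.7
tool_pos: [0.5781, 0.1518, 0.1529]
ee_rot: [2.416, 2.007, 0.002]
ft_force: [0.1, -0.6, -0.0]
finger_gap: 0.0004
grip_force: 0.0
```

```bash
python3 - <<'E'
from m import *
to(.5802,.1514,-.188,.157)
c=cam('side'); cv2.imwrite('pics/s5.png',cv2.resize(c['image'][130:270,150:330,::-1],None,fx=4,fy=4))
E
```

```text
t 11.7 tcp [0.5781 0.1518 0.1529] yawy -0.1846 gap 0.0004 F [ 0.08 -0.63 -0.01] shift mm [ 0.   2.2 -4.1] turn 0.003
```

View pics/s5.png

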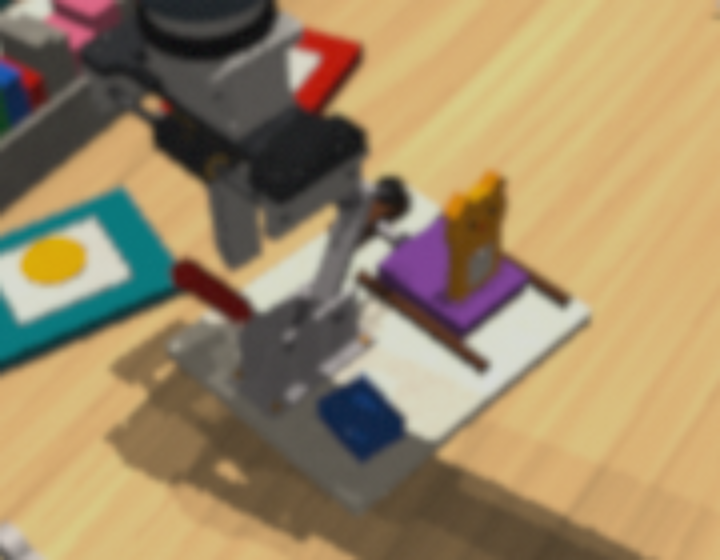

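The shut fingers are at crop (235,262), between the red grip at (210,290) and the clamp arm, and clear of both. I'll push along the arc.

Emit:
apply_moves(moves=[1, 5, 2, -4, 0, 1, 4, 0, 0, 0, 1, 4, 0, 0, 0, 1, 4.5, 0, 2.2, 0, 1, 4.4, 0, 2.4, 0, 1, 4.3, 0, 2.6, 0, 1, 4.2, 0, 2.8, 0, 1, 4, 0, 3, 0])

```text
time_s: 12.42
tool_pos: [0.5857, 0.1862, 0.1422]
ee_rot: [-2.416, -2.008, 0.0]
ft_force: [0.1, -0.5, 0.3]
finger_gap: 0.0004
grip_force: 0.4
```

Emit:
apply_moves(moves=[1, 3.9, 0, 3.2, 0, 1, 3.7, 0, 3.4, 0, 1, 3.5, 0, 3.6, 0, 1, 3.3, 0, 3.8, 0, 1, 0, 0, 0, 0])

```text
time_s: 12.83
tool_pos: [0.5875, 0.2003, 0.1273]
ee_rot: [-2.415, -2.008, 0.003]
ft_force: [-0.8, -0.3, -0.7]
finger_gap: 0.0002
grip_force: 0.0
```

```bash
python3 - <<'E'
from m import *
to(.5765+.187*.0689,.1318+.982*.0689,-.188,.1297)
c=cam('side'); cv2.imwrite('pics/s6.png',cv2.resize(c['image'][130:270,150:330,::-1],None,fx=4,fy=4))
E
```

```text
t 12.8333 tcp [0.5875 0.2003 0.1273] yawy -0.1835 gap 0.0002 F [-0.78 -0.3  -0.66] shift mm [-0.5  2.  -2.4] turn 0.004
```

View pics/s6.png

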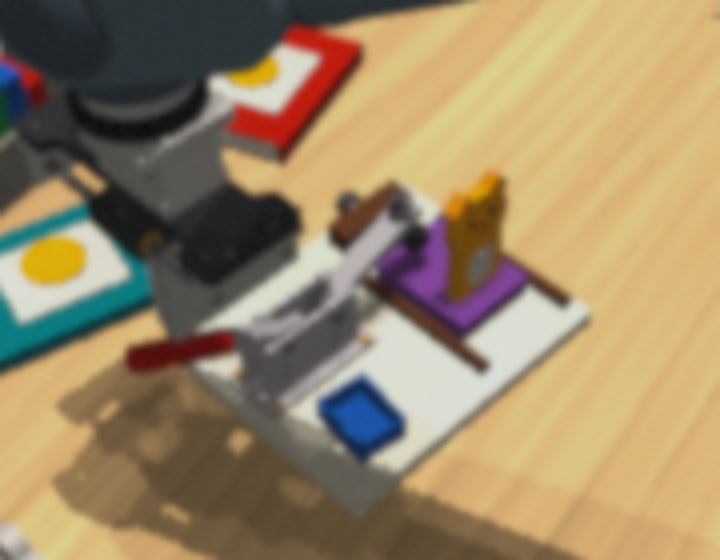

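The handle is coming down, with the grip at crop (180,350) and the arm lowering over the foot. I'll continue.

Emit:
apply_moves(moves=[1, 3.1, 1, 3.5, 0, 1, 2.9, 1, 4, 0, 1, 2.7, 0, 4.2, 0, 1, 2.5, 0, 4.3, 0])

```text
time_s: 13.22
tool_pos: [0.5925, 0.2106, 0.1123]
ee_rot: [2.416, 2.008, 0.0]
ft_force: [0.2, -1.1, 0.9]
finger_gap: 0.0007
grip_force: 0.3
```

Emit:
apply_moves(moves=[1, 2.3, 0, 4.5, 0, 1, 2.1, 0, 4.6, 0])

```text
time_s: 13.38
tool_pos: [0.5934, 0.2146, 0.1037]
ee_rot: [2.415, 2.008, -0.0]
ft_force: [-1.4, -3.1, 5.9]
finger_gap: 0.0003
grip_force: 3.2
```

Emit:
apply_moves(moves=[1, 0.9, 0, 2.3, 0, 1, 0.9, 0, 2.4, 0])

```text
time_s: 13.55
tool_pos: [0.5938, 0.2162, 0.0995]
ee_rot: [2.415, 2.008, -0.001]
ft_force: [-2.7, -2.8, 7.0]
finger_gap: 0.0003
grip_force: 3.9
```

Emit:
apply_moves(moves=[1, 0.8, 0, 2.4, 0, 1, 0.8, 0, 2.4, 0])

```text
time_s: 13.72
tool_pos: [0.594, 0.2177, 0.095]
ee_rot: [2.415, 2.008, -0.001]
ft_force: [-2.2, -2.8, 7.9]
finger_gap: -0.0
grip_force: 4.1
```

Emit:
apply_moves(moves=[1, 0.7, 0, 2.4, 0, 1, 0.7, 0, 2.4, 0])

```text
time_s: 13.88
tool_pos: [0.5943, 0.2191, 0.0902]
ee_rot: [2.415, 2.008, -0.001]
ft_force: [-3.5, -3.7, 7.1]
finger_gap: 0.0003
grip_force: 3.8
```

As expected, the force is 7–8 N. I'll continue towards z ≈ 0.078.

Emit:
apply_moves(moves=[1, 0.6, 0, 2.4, 0, 1, 0.5, 0, 2.4, 0])

```text
time_s: 14.05
tool_pos: [0.5945, 0.2203, 0.0851]
ee_rot: [2.415, 2.008, -0.0]
ft_force: [-2.0, -2.3, 6.9]
finger_gap: 0.0
grip_force: 2.9
```

Emit:
apply_moves(moves=[1, 0.5, 0, 2, 0, 1, 0.4, 0, 2, 0])

```text
time_s: 14.22
tool_pos: [0.5946, 0.2212, 0.0807]
ee_rot: [2.416, 2.008, -0.0]
ft_force: [-0.6, -2.1, 2.9]
finger_gap: 0.0003
grip_force: 1.7
```

Emit:
apply_moves(moves=[1, 0.3, 0, 1, 0, 1, 0.2, 0, 1, 0])

```text
time_s: 14.38
tool_pos: [0.5945, 0.2218, 0.0781]
ee_rot: [2.416, 2.008, 0.0]
ft_force: [0.7, -0.8, 1.5]
finger_gap: 0.0008
grip_force: 0.9
```

Emit:
apply_moves(moves=[1, 0.1, 0, 0.8, 0, 1, 0, 0, 0.7, 0, 1, 0, 0, 0, 0])

```text
time_s: 14.63
tool_pos: [0.5942, 0.2223, 0.0765]
ee_rot: [-2.416, -2.007, -0.0]
ft_force: [-0.6, 0.4, -0.0]
finger_gap: 0.0003
grip_force: 0.2
```

Emit:
apply_moves(moves=[1, 0, 0, 0.7, 0, 1, 0, 0, 0.5, 0, 1, 0, 0, 0, 0])

```text
time_s: 14.88
tool_pos: [0.5943, 0.2223, 0.0759]
ee_rot: [-2.416, -2.008, 0.0]
ft_force: [-1.2, 0.2, 2.9]
finger_gap: 0.0004
grip_force: 1.4
```

The force fell to zero past centre and then met the firm stop at z 0.076, so the clamp is on. I'll retract and check.

Emit:
apply_moves(moves=[1, 0, 0, -5, 0, 1, 0, 0, -20, 0, 1, 0, 0, -30, 0, 1, 0, 0, -30, 0, 1, 0, 0, -30, 0, 1, 0, 0, -30, 0, 1, 0, 0, 0, 0, 1, 0, 0, 0, 0])

```text
time_s: 15.55
tool_pos: [0.5956, 0.2222, 0.2232]
ee_rot: [2.414, 2.007, 0.006]
ft_force: [-0.3, -0.2, 0.0]
finger_gap: 0.0002
grip_force: 0.0
```

```bash
python3 - <<'E'
from m import *
to(.5,.2,-.188)
c=cam('wrist');w=cloud(c);hsv=cv2.cvtColor(c['image'],cv2.COLOR_RGB2HSV);h,s=hsv[...,0],hsv[...,1]
red=((h<6)|(h>174))&(s>150)&(w[...,2]>.04)&(abs(w[...,0]-.59)<.04)&(w[...,1]>.16)&(w[...,1]<.27)
print('grip',red.sum(),np.percentile(w[red],[2,50,98],axis=0).round(3))
c=cam('side'); cv2.imwrite('pics/s7.png',cv2.resize(c['image'][130:270,150:330,::-1],None,fx=4,fy=4))
E
```

```text
t 15.55 tcp [0.5956 0.2222 0.2232] yawy -0.184 gap 0.0002 F [-0.26 -0.22  0.01] shift mm [-39.3 -89.9  -0.4] turn 0.004
grip 1458 [[0.58  0.18  0.068]
 [0.593 0.219 0.075]
 [0.606 0.253 0.077]]
```

View pics/s7.png

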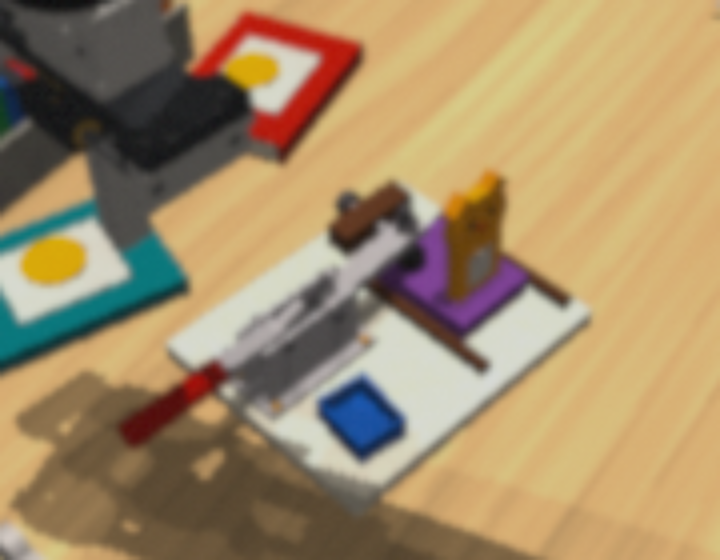

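The grip lies level at crop (175,405), with its top at 75 mm. The pad is on the foot, the cat is upright and the robot is clear, so I'm handing in.

```bash
python3 -c "
from station import bot
print(bot.sign_off())"
```

```text
the job is handed in; nothing more can be done
None
```

I've handed in the job: the cat is upright in the channel with its foot felt home against the end stop, the toggle clamp is over centre on its stop with the pad on the foot, and the robot is clear; the sign-off gave no verdict.

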